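# Open the double-latched hood of a drum sander

### The job

The abrasive on the drum sander is due for a change, so open its hood: turn the red T-handle to release the latch, ease the hood up until the hidden safety catch stops it, then feel along behind the lip for the catch's tongue, push it aside and lift the hood past it until it stands open by itself at 50 degrees or more. Handle the catch and hood gently: do not strain the hood against a latch that still holds, do not bend the catch, do not throw the hood up, and leave the things lying about where they are.

Things in the scene. Friction and masses are not known exactly. Their poses are not given: they have to be found in the camera images.
- sander: Benchtop drum sander fixed on the bench: two grey housings (230 deep, 80 wide, 195 high) 520 mm apart, a white hood between (265 deep, 480 wide, top 185 high). Origin on the bench under its middle; x from front (robot side) to back, y to its left, z up. A grey beam runs across under the hood, set back from its lip: front face at x = -95 mm, top at z = 55 mm.
- hood (a joint): Angle of the hood (rad): 0 shut, grows as its front swings up, stop at 1.2. Hinge line along the sander's y at x = 135, z = 125 mm of its frame, stiff: the hood (0.45 kg, with a helper spring; 2 to 5 N lifts it at the lip) stays where it is left. T-handle released, it rises to about 0.18, where the safety catch stops it. Once 0.25 is passed with the tongue held over, it is free.
- lip (a point): Middle of the lower edge of the hood's front lip, on its front face; moves with the hood; when shut at x = -130, z = 72 mm of the sander's frame, axes as the sander's. The hood's front is a level shelf 65 mm deep (top z = 118 mm) whose front edge is bent down into this upright lip, 3 mm thick, 43 mm high, 480 mm wide.
- gap (a point): Point on the plane of the shut lip, fixed on the sander at x = -130, y = 50, z = 90 mm of its frame, axes as the sander's. Hood raised to the catch, the lip's edge is at x = -135, z = 120 mm: closed fingertips leaning 20 to 45 degrees from upright, pointing forward and down, go in under it and can also lift it. From 70 mm right (-y) to 70 mm left of here only the catch is behind the lip.
- catch_pivot (a point): Nominal upright pivot of the catch, 50 mm from the tongue's front end; shifted in y with it. Push the tongue's front end left (+y): about 2.5 N at first, 4.5 N further on. After 11 to 13 mm of push the hood is free to pass, a hard stop comes at 19 to 22 mm. It springs back when let go: keep it over while the lip is lifted a further 16 mm. Pulling hard on the hood jams it.
- thandle (a joint): Angle of the T-handle latch (rad): 0 locked (bar pointing front to back), grows as it turns clockwise seen from above, stop at 1.4. It releases the hood beyond about 1.1 and stays where it is left (friction 0.12 N m).
- thandle_grip (a point): Middle of the red T-handle's bar, 50 mm long, 10 mm thick, 20 mm high, top 34 mm above the shelf. Moves with the hood; 27 mm behind the lip's front, 90 mm right (-y) of the sander's middle, z = 142 mm when shut. Axes: x along the bar, z up, the turning axis. The hood slopes up from 41 mm behind this point. The hood may be lifted by it.
- offcut: Bystander: piece of light wood, 60 x 120 x 18 mm, lying on the conveyor belt in front of the lip; origin under its middle.
- abrasive_roll: Bystander: upright roll of reddish abrasive, 90 mm across, 100 mm high; origin under its middle.
- glue_bottle: Bystander: upright white glue bottle, 64 mm across, 140 mm high; origin under its middle.
- tongue_range (a point): Middle of the range of the hidden safety catch's tongue, fixed on the sander at x = -120, y = 50, z = 85 mm of its frame (10 mm behind the front of the shut lip), axes as the sander's. The tongue, a yellow upright plate 4 mm thick, z = 68 to 108 mm, reaching from 30 to 4 mm behind the shut lip's front, is mounted in slots: its front end is anywhere up to 28 mm left or right of here. Feel for it.

How it is judged:
By the outcome, as a careful person would: the job done as asked, in the order asked, and still so for the second after the job is handed in, with the robot touching nothing.
It also fails if it takes over 67 s, if anything falls off the work surface, if the arm or the gripper's body presses on something with over 40 N, if the wrist force passes 120 N, or if a joint passes its speed limit or range.

### The arm

A 6-joint arm with a two-finger parallel gripper is mounted at the origin on the work surface. World frame = base frame: x ahead of the robot, y to its left, z up, the work surface at z = 0. Lengths are in m, angles in degrees, forces in N, time in s.
With the tool pointing down it reaches from about 0.35 to 0.875 m from the base axis. Payload 4.2 kg.
Tool frame: the origin (TCP) lies midway between the tips of the shut fingers; the grasp point (between the pads) lies 19 mm behind it; y points along the fingers, z is the direction in which the jaws open and shut, and the axes are right-handed (so a half turn about y gives the same grasp; the last joint's range is limited). The gripper opens to 87 mm and grips with 3 to 60 N. Pads are 19 mm wide; open, the fingers measure 117 mm over their backs; the gripper's body (75 mm by 190 mm) begins 51 mm behind the grasp point.
Start: joints at [-53.709, 22.042, 0.453, 0, -68.411, -14.817], TCP at [0.229, -0.582, 0.223] pointing down, gripper open.
Joint ranges: [-179.83, 179.83], [-69.29, 118.12], [-61.27, 80.66], [-181.25, 117.63], [-171.15, -9.14], [-177.46, 177.46]. Speed limits (degrees/s): [159.86, 159.86, 180, 180, 180, 180].

### API

Orientations are given as [roll, pitch, yaw] about the fixed x, y, z axes, in that order (R = Rz(yaw) Ry(pitch) Rx(roll)).
In Python, from workcell import env gives the robot as it stands. The module is installed in compiled form; this text tells all that it offers. Calls block until the motion is done:
- env.goto(position, orientation): joint-space move of the TCP to a pose.
- env.move_straight(position, rotation=None, rate=0.15, force_limit=None): straight line of the TCP; rotation=None keeps the orientation; rate is the mean speed in m/s. With force_limit (N) it stops when the force on the tool has changed by that much, and returns True; else False.
- env.set_joints(angles): joint-space move.
- env.gripper_to(opening, grasp_force=None): opening from 0.0 (shut) to 1.0 (fully open); grasp_force is the grip in N (None keeps the last); returns when the fingers have stopped.
- env.dwell(seconds).
- env.inverse_kinematics(position, orientation): joint angles nearest the present ones, or None.
- env.read_state(): the state.
- env.grab_frame(name): name is "scene" or "top" or "wrist"; returns a dict with "image" (400x640x3 uint8, blue, green, red), "fx", "fy", "cx", "cy" (pixels), "position" and "orientation" of the camera in the world. Camera axes: x right, y up, looking along -z (the intrinsics and any distortion apply to the point x, -y, -z); pixel columns grow to the right and rows downward; lengths in m; the calibration is good to about 2 mm. A picture is of the moment at which its call begins. There is no depth.
A pose or a line that the arm cannot do raises env.Unreachable and nothing moves.
- env.close_job(): hands the job in, once; it reports no verdict.
Trained networks look in a picture, given as the dict that the camera call returned (one of the last four; its "shot" number tells which), for a name from the list of things; names that differ only in an ending like _2 or _b are one class to them, and where a whole thing is asked for, a point or a joint stands for the part that bears it (a point fixed in the world has none). Each returns a list of dicts, best first, with "score" (0 to 1); they miss things now and then, are a little off and sometimes report something else, mostly with a low value. They report only what shows in the picture. A call takes as long as a camera call.
- env.search_frame(picture, thing): "xyz" ([x, y, z] in m, in world coordinates, good to about 4 mm: the middle of the surface that is visible of it).
- env.trace(picture, thing): "mask" (400x640 bool, what is visible of it).
The state is a dict: "clock": time; "joint_positions": joint angles; "qvel": joint speeds; "joint_torque": joint torques, N m; "position": TCP position; "tool_rot": TCP orientation; "force": force on the tool from outside, world axes, zero at the start; "wrist_torque": the same for the moment, N m; "opening": opening from 0.0 (shut) to 1.0 (fully open).
Only numpy, scipy, OpenCV 4.12 (cv2) and the standard library are available. Lean on these libraries where they do the work, as an engineer would, in place of code of your own. Each camera call takes 0.05 s, during which the arm holds its last target. There are 200 camera calls.

## Working session

There is one attempt and no reset: what is moved stays moved. The work goes in short steps, each a Python script; the robot and the scene stay as the last script left them, time stands still between calls to the robot, and variables do not carry over. Pictures are saved under pics/ and viewed, about 8 in all and at most 12, crops included, and the job is handed in when it is done.

```bash
mkdir -p pics; python3 - <<'E'
from workcell import env
import cv2, numpy as np
ims=[]
for n in ("scene","top"):
    p=env.grab_frame(n); ims.append(p["image"])
    print(n,p["position"],p["orientation"],p["fx"],p["cx"],p["cy"],[k for k in p])
    for t in ("sander","hood","lip","thandle","thandle_grip","offcut","abrasive_roll","glue_bottle"):
        r=env.search_frame(p,t); print(t,[(np.round(q["xyz"],3).tolist(),round(q["score"],2)) for q in r[:2]])
cv2.imwrite("pics/a.png",cv2.resize(np.vstack(ims),(480*1,600)))
cv2.imwrite("pics/top.png",ims[1]);cv2.imwrite("pics/scene.png",ims[0])
print(env.read_state())
E
```

```text
scene [1.12129735 0.40295714 0.74645473] [ 46.91812128  -0.24925953 125.98449904] 384.67425629314414 321.54995672757633 194.61684704914748 ['image', 'fx', 'fy', 'cx', 'cy', 'position', 'orientation', 'shot']
sander [([0.787, 0.092, 0.106], 0.61)]
hood [([0.717, 0.04, 0.169], 0.57)]
lip [([0.715, 0.033, 0.168], 0.78), ([0.587, -0.112, 0.143], 0.7)]
thandle [([0.587, -0.116, 0.138], 0.6)]
thandle_grip [([0.587, -0.112, 0.143], 0.78)]
offcut [([0.717, 0.037, 0.168], 0.27)]
abrasive_roll [([0.317, 0.368, 0.081], 0.74)]
glue_bottle [([0.298, -0.328, 0.076], 0.87)]
top [ 0.44300514 -0.0104083   1.58969486] [  4.63535354  -0.12148447 -90.14039848] 483.0756251019364 320.22167713779794 190.54675619704585 ['image', 'fx', 'fy', 'cx', 'cy', 'position', 'orientation', 'shot']
sander [([0.616, -0.049, 0.104], 0.73), ([0.587, -0.12, 0.134], 0.65)]
hood [([0.65, -0.007, 0.161], 0.83), ([0.615, -0.047, 0.101], 0.74)]
lip [([0.652, -0.01, 0.162], 0.69)]
thandle []
thandle_grip [([0.589, -0.118, 0.136], 0.42)]
offcut [([0.477, 0.071, 0.029], 0.87)]
abrasive_roll [([0.29, 0.358, 0.098], 0.55)]
glue_bottle [([0.292, -0.333, 0.099], 0.86)]
{'clock': 0.9, 'joint_positions': array([-5.37099014e+01,  2.20407982e+01,  4.53412378e-01, -1.45299448e-04,
       -6.84114054e+01, -1.48156498e+01]), 'qvel': array([ 0.00227035,  0.07101924,  0.033914  , -0.01429117,  0.10410482,
       -0.05038758]), 'joint_torque': array([ 5.19220321e-04, -3.90455031e+01,  1.87622613e+01,  4.22427759e+00,
        1.54901500e-02, -2.43123435e-05]), 'position': array([ 0.22881206, -0.58159145,  0.22256438]), 'tool_rot': array([-9.00011341e+01, -4.39726919e-04,  2.14743953e+01]), 'force': array([-0.15512949, -0.70839293,  0.11951436]), 'wrist_torque': array([-0.00996468,  0.02171037,  0.01263973]), 'opening': 1.0014902337635039}
```

View pics/top.png

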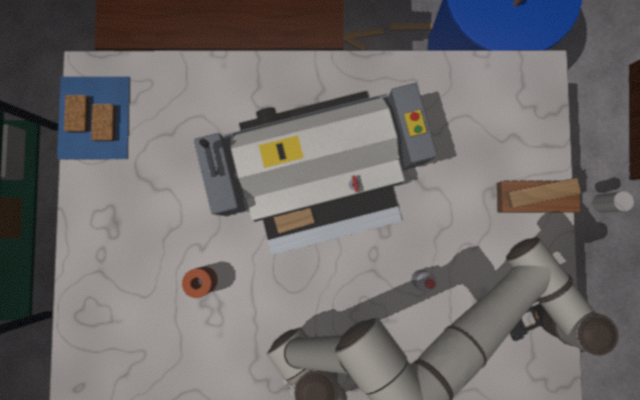

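View pics/scene.png

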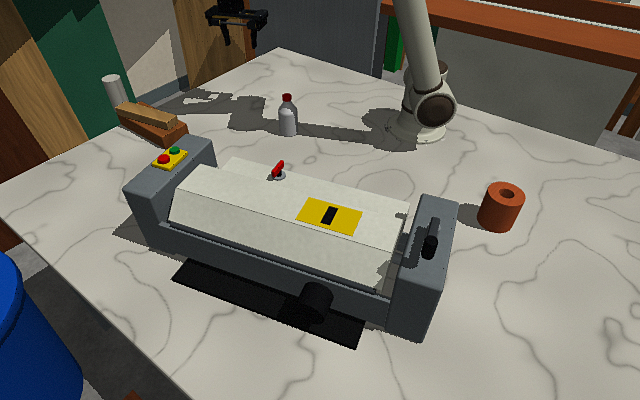

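Top view: the hood's front edge runs from about (250,217) to (403,183), so sander yaw is about 12°. T-handle at (355,184), offcut at (294,220) on the belt, roll at (198,282), bottle at (425,282). Scene view: T-handle at (277,170), seen as a small red bar. Next I'll enlarge the top view to fit the pose.

```bash
python3 - <<'E'
import cv2
im=cv2.imread("pics/top.png")[75:260,185:445]
cv2.imwrite("pics/b.png",cv2.resize(im,None,fx=3,fy=3,interpolation=cv2.INTER_CUBIC))
E
```

```text
(no output)
```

View pics/b.png

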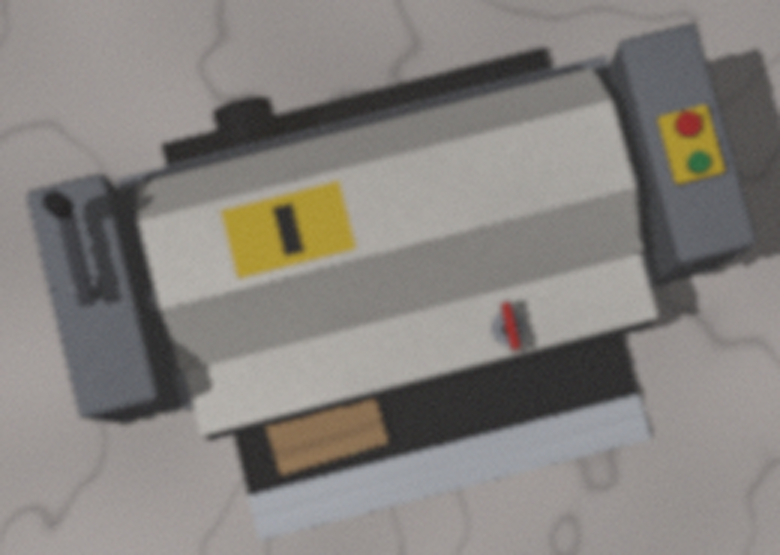

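Crop: hood front corners at about (205,435) and (657,318), handle bar centred at (512,325), and housing front corners at (82,415), (157,400), (675,266) and (750,243). I'll fit the sander pose from these and check reach along the whole plan.

```bash
cat > fit.py <<'E'
from workcell import env
import numpy as np
from scipy.optimize import least_squares
from scipy.spatial.transform import Rotation as Ro
C=np.array([0.44300514,-0.0104083,1.58969486]); Rc=Ro.from_euler('xyz',[4.63535354,-0.12148447,-90.14039848],degrees=True)
f,cx,cy=483.0756,320.2217,190.5468
P=np.array([[-130,240,118],[-130,-240,118],[-103,-90,152],[-115,340,195],[-115,260,195],[-115,-260,195],[-115,-340,195]])/1e3
q=np.array([[205,435],[657,318],[512,325],[82,415],[157,400],[675,266],[750,243]])/3+[185,75]
def proj(w):
    c=Rc.inv().apply(w-C); return np.c_[cx+f*c[:,0]/-c[:,2], cy-f*c[:,1]/-c[:,2]]
def W(v): return Ro.from_euler('z',v[2]).apply(P)+[v[0],v[1],0]
r=least_squares(lambda v:(proj(W(v))-q).ravel(),[.67,0,.2],loss='soft_l1')
print(r.x[:2],np.degrees(r.x[2]));print(np.round((proj(W(r.x))-q)*3.,1).tolist())
np.save("pose.npy",r.x)
E
cat > h.py <<'E'
from workcell import env
import numpy as np
from scipy.spatial.transform import Rotation as Ro
v=np.load("pose.npy"); YAW=np.degrees(v[2])
def w(x,y,z): return (Ro.from_euler('z',v[2]).apply([x/1e3,y/1e3,z/1e3])+[v[0],v[1],0]).tolist()
def s(p): return Ro.from_euler('z',-v[2]).apply(np.array(p)-[v[0],v[1],0])*1e3
def rot(L=0,turn=0): return [-90,-L,YAW+turn]   # L: lean, pointing forward-down
def swing(x,z,th,th0=0):   # sander-frame point carried with the hood from th0 to th
    c,sn=np.cos(th-th0),np.sin(th-th0); X,Z=x-135,z-125
    return 135+c*X+sn*Z,125+c*Z-sn*X
def st():
    r=env.read_state(); F=Ro.from_euler('z',-v[2]).apply(r["force"])
    return r["clock"],np.round(s(r["position"]),1),np.round(F,1),np.round(np.degrees(0)+r["tool_rot"],1)
E
python3 fit.py; python3 - <<'E'
from h import *
print("handle",w(-103,-90,142), "offcut",s([.477,.071,.029]))
for n,p,o in [("pre",w(-103,-90,200),rot()),("g",w(-103,-90,128),rot()),("t",w(-103,-90,128),rot(0,-72)),("L45",w(-113,0,80),rot(45)),("L45b",w(-180,0,60),rot(45)),("L40",w(-113,60,75),rot(40)),("end45",w(-60,40,300),rot(45)),("end20",w(-60,40,300),rot(20)),("end0",w(-60,40,300),rot(0))]:
    j=env.inverse_kinematics(p,o); print(n,None if j is None else np.round(j,0))
print(st())
E
```

```text
[ 0.67914673 -0.00239459] 14.343215119640748
[[-7.8, -20.5], [-3.6, -21.0], [-4.9, -20.6], [-1.0, 7.7], [4.9, 1.8], [7.9, 1.9], [12.3, 4.5]]
handle [0.6016530101645169, -0.11510538944213802, 0.142] offcut [-177.66361645  121.18459532   29.        ]
pre [  4.  22.  -3.  -0. -65. -80.]
g [  4.  25.  -9.  -0. -56. -80.]
t [   4.   25.   -9.   -0.  -56. -152.]
L45 [ -7.  17. -26. -77. -16.   2.]
L45b [-19.  17. -33. -90. -23.  24.]
L40 None
end45 [  18.    0.  -35.   14.  -10. -107.]
end20 [ 18.   8. -10.   1. -51. -94.]
end0 [ 17.  18.   6.  -0. -78. -93.]
(0.9, array([-579.8, -449.6,  222.6]), array([-0.3, -0.6,  0.1]), array([-90. ,  -0. ,  21.5]))
```

```bash
sed -i 's/def W(v): .*/def W(v):\n    Q=P.copy(); Q[3:,0]+=v[3]\n    return Ro.from_euler("z",v[2]).apply(Q)+[v[0],v[1],0]/; s/\[.67,0,.2\]/[.67,0,.2,0]/; s/np.degrees(r.x\[2\])/np.degrees(r.x[2]),r.x[3]/' fit.py; python3 fit.py; python3 - <<'E'
from h import *
print("handle",w(-103,-90,142), "offcut",s([.477,.071,.029]), "net handle",s([.588,-.117,.139]))
for L in (30,35,40,45):
  for t in (0,-4,-8,-14):
    out=[]
    for x,y,z in [(-160,0,70),(-116,0,82),(-116,40,82),(-116,75,82),(-116,40,105),(-116,75,105)]:
        j=env.inverse_kinematics(w(x,y,z),rot(L,t)); out.append("-" if j is None else "%d/%d/%d"%(j[0],j[3],j[4]))
    print(L,t,*out)
E
```

```text
[ 0.65775323 -0.00548009] 14.347933414646747 0.026304836389507372
[[-5.0, 0.6], [-0.3, -0.2], [-1.6, 0.7], [-4.5, 3.4], [1.4, -2.4], [4.3, -2.3], [8.6, 0.3]]
handle [0.5802687921672847, -0.11819726775684654, 0.142] offcut [-156.16281047  118.88696739   29.        ] net handle [-95.21324373 -90.75594404 139.        ]
30 0 - - - - - -
30 -4 - - - - - -
30 -8 - - - - - -
30 -14 - - - - - -
35 0 - - - - - -
35 -4 - - - - - -
35 -8 - - - - - -
35 -14 - - - - - -
40 0 -5/-66/-13 1/-54/-10 - - - -
40 -4 - - - - - -
40 -8 - - - - - -
40 -14 - - - - - -
45 0 -16/-86/-21 -9/-78/-16 -4/-81/-13 0/-85/-10 1/-68/-9 -
45 -4 -16/-90/-18 -7/-80/-12 -3/-84/-9 - - -
45 -8 -16/-95/-15 - - - - -
45 -14 -17/-106/-13 - - -11/-127/-10 - -
```

```bash
cat >> h.py <<'E'
def rot2(L,turn=0,tilt=0):  # tilt: fingertip leans toward +y (sander)
    R=Ro.from_euler('z',YAW+turn,degrees=True)*Ro.from_euler('x',tilt,degrees=True)*Ro.from_euler('y',-L,degrees=True)*Ro.from_euler('x',-90,degrees=True)
    return R.as_euler('xyz',degrees=True).tolist()
E
python3 - <<'E'
from h import *
for L in (15,20,25,45,50,55):
  for t,ti in ((0,0),(8,0),(0,10),(0,20),(8,10),(-8,-15)):
    out=[]
    for x,y,z in [(-160,0,70),(-110,0,82),(-110,40,82),(-110,75,82),(-110,40,105),(-110,75,105),(-60,40,150),(-60,40,300)]:
        j=env.inverse_kinematics(w(x,y,z),rot2(L,t,ti)); out.append("-" if j is None else "%d/%d/%d/%d"%(j[0],j[3],j[4],j[5]))
    print(L,t,ti,*out)
E
```

```text
15 0 0 13/0/-21/-88 13/0/-25/-88 18/2/-24/-96 22/5/-22/-103 18/2/-27/-95 22/4/-26/-102 18/1/-36/-94 18/1/-57/-94
15 8 0 11/-6/-24/-73 11/-5/-28/-74 16/-3/-26/-81 21/0/-24/-88 16/-2/-29/-82 21/0/-28/-88 16/-2/-38/-82 16/-1/-58/-83
15 0 10 4/-21/-34/-64 5/-19/-36/-67 10/-18/-34/-73 15/-17/-32/-78 10/-17/-37/-75 15/-16/-35/-80 11/-14/-44/-78 11/-11/-62/-84
15 0 20 -3/-33/-45/-51 -1/-31/-47/-56 2/-32/-44/-59 6/-32/-42/-62 3/-30/-47/-61 7/-30/-44/-65 4/-27/-52/-67 5/-23/-69/-77
15 8 10 3/-23/-37/-54 4/-21/-40/-58 9/-20/-38/-62 13/-20/-36/-67 9/-19/-40/-64 13/-18/-38/-69 10/-17/-47/-68 10/-13/-65/-75
15 -8 -15 6/80/-14/-166 14/59/-19/-152 19/57/-21/-155 24/55/-22/-158 22/47/-24/-147 27/46/-26/-150 24/34/-34/-134 26/22/-56/-119
20 0 0 13/-1/-14/-87 13/-1/-18/-87 18/5/-15/-99 22/13/-12/-111 18/4/-19/-98 23/9/-17/-107 18/2/-29/-95 18/1/-50/-94
20 8 0 10/-12/-19/-67 10/-9/-23/-70 16/-5/-20/-79 21/0/-17/-88 16/-4/-23/-80 21/0/-21/-88 16/-3/-31/-81 16/-2/-52/-82
20 0 10 3/-27/-29/-58 4/-24/-31/-63 10/-22/-29/-69 15/-20/-26/-75 10/-20/-31/-71 15/-18/-29/-77 11/-17/-38/-76 11/-12/-56/-84
20 0 20 -
[... 2403 characters left out ...]
22/-34/59 -20/-109/-29/44 -18/-116/-29/49 -8/-93/-18/17 -
55 8 0 -31/-97/-41/48 -25/-97/-37/41 -22/-102/-36/45 -19/-108/-35/49 -19/-97/-33/36 -17/-102/-32/40 -10/-86/-26/15 7/-40/-19/-42
55 0 10 -32/-100/-42/39 -26/-99/-37/31 -23/-105/-36/35 -20/-110/-36/40 -20/-100/-34/27 -18/-105/-32/31 -11/-88/-26/6 8/-39/-17/-55
55 0 20 -33/-94/-47/26 -27/-94/-43/19 -24/-99/-42/23 -21/-103/-41/26 -22/-95/-40/16 -19/-99/-39/19 -14/-87/-34/0 -2/-56/-30/-44
55 8 10 -31/-90/-45/34 -25/-90/-42/27 -22/-94/-40/30 -19/-99/-39/33 -20/-91/-39/23 -17/-95/-37/25 -12/-82/-33/5 -1/-53/-31/-35
55 -8 -15 -36/-142/-48/101 -29/-146/-40/96 -25/-154/-44/101 -20/-161/-48/104 -24/-151/-37/96 -20/-159/-41/101 -17/-148/-22/86 -
```

L=45° with a 10° sideways tilt is reachable everywhere I need it. Moving above the T-handle for a close look.

```bash
python3 - <<'E'
from h import *
import cv2
p0=env.read_state()["position"]
env.move_straight([p0[0],p0[1],.30],rate=.2)
env.goto(w(-103,-90,240),rot()); env.gripper_to(.5,20)
p=env.grab_frame("wrist"); cv2.imwrite("pics/w1.png",p["image"])
Rc=Ro.from_euler('xyz',p["orientation"],degrees=True)
def pj(x,y,z):
    c=Rc.inv().apply(np.array(w(x,y,z))-p["position"]); return np.round([p["cx"]+p["fx"]*c[0]/-c[2],p["cy"]-p["fy"]*c[1]/-c[2]],0)
for q in [(-103,-90,152),(-128,-90,152),(-78,-90,152),(-130,-90,118),(-130,-40,118),(-130,-140,118)]: print(q,pj(*q))
for t in ("thandle_grip","thandle"): print([(np.round(s(q["xyz"]),1),round(q["score"],2)) for q in env.search_frame(p,t)[:2]])
print(st())
E
```

```text
(-103, -90, 152) [316. 204.]
(-128, -90, 152) [316. 170.]
(-78, -90, 152) [316. 237.]
(-130, -90, 118) [316. 159.]
(-130, -40, 118) [379. 159.]
(-130, -140, 118) [253. 159.]
[(array([-103.1,  -90.2,  133.6]), 0.68)]
[(array([-102.8,  -91.6,  136.7]), 0.61)]
(4.6667, array([-103.,  -90.,  240.]), array([-0.2, -0.4,  0.4]), array([-90. ,   0. ,  14.4]))
```

View pics/w1.png

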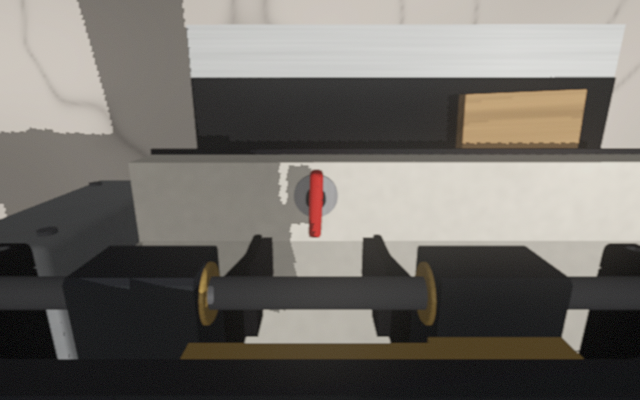

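The wrist view shows the red bar from (316,170) to (316,237), exactly where predicted, and the lip edge at row 160, level. The pose is confirmed, so I'll grip and turn.

```bash
python3 - <<'E'
from h import *
print(env.move_straight(w(-103,-90,150),rate=.12,force_limit=8))
print(env.move_straight(w(-103,-90,128),rate=.05,force_limit=8),st())
env.gripper_to(0.0,20); print(env.read_state()["opening"],st())
for a in (-15,-30,-45,-60,-72):
    env.goto(w(-103,-90,128),rot(0,a)); print(a,st(),np.round(env.read_state()["wrist_torque"],2))
E
```

```text
False
False (6.1583, array([-103. ,  -90. ,  127.8]), array([-0.1, -0.7, -0.4]), array([-90. ,   0. ,  14.4]))
0.16396626889668528 (6.7833, array([-102.9,  -91.1,  128.3]), array([ 0. , -5.6, -1. ]), array([-90.1,  -0. ,  14.3]))
-15 (7.1417, array([-102.8,  -90.5,  128.2]), array([ 0.1, -4.3,  0.8]), array([-90. ,  -0. ,  -0.5])) [-1.18 -0.29  0.06]
-30 (7.5, array([-102.6,  -89.9,  128.2]), array([ 0.4, -2.6,  0.6]), array([-90. ,  -0.1, -15.4])) [-0.53 -0.4   0.11]
-45 (7.8583, array([-102.2,  -89.5,  128.3]), array([2.8, 0.6, 2. ]), array([-89.9,  -0.1, -30.3])) [ 0.51 -0.6   0.05]
-60 (8.2167, array([-101.7,  -89.2,  128.2]), array([4.2, 3.6, 1.1]), array([-89.8,  -0. , -45.3])) [ 1.34 -0.91  0.04]
-72 (8.5333, array([-101.2,  -89. ,  128.3]), array([5.4, 4.7, 1.2]), array([-89.8,  -0. , -57.3])) [ 1.61 -1.12  0.07]
```

```bash
python3 - <<'E'
from h import *
import cv2
env.gripper_to(.4); env.move_straight(w(-103,-90,200),rate=.12); 
p=env.grab_frame("wrist"); cv2.imwrite("pics/w2.png",p["image"]); print(st())
Rc=Ro.from_euler('xyz',p["orientation"],degrees=True)
c=Rc.inv().apply(np.array([w(-103,-90,152),w(-130,-90,118),w(-130,-40,118)])-p["position"]); print(np.c_[p["cx"]+p["fx"]*c[:,0]/-c[:,2],p["cy"]-p["fy"]*c[:,1]/-c[:,2]])
hsv=cv2.cvtColor(p["image"],cv2.COLOR_BGR2HSV); m=(((hsv[...,0]<8)|(hsv[...,0]>172))&(hsv[...,1]>170)&(hsv[...,2]>80)).astype(np.uint8)
n,l,stt,cen=cv2.connectedComponentsWithStats(m); k=1+stt[1:,4].argmax(); ys,xs=np.where(l==k)
print(cv2.minAreaRect(np.c_[xs,ys].astype(np.float32)))
E
```

```text
(10.0167, array([-103.7,  -89.8,  198.8]), array([-0.5,  0.1,  0.1]), array([-90.1,   0.1, -57.7]))
[[318.00923625 224.80698898]
 [281.32244124 196.94887332]
 [302.5786015  128.02921752]]
((321.5, 205.5), (13.0, 37.0), 0.0)
```

View pics/w2.png

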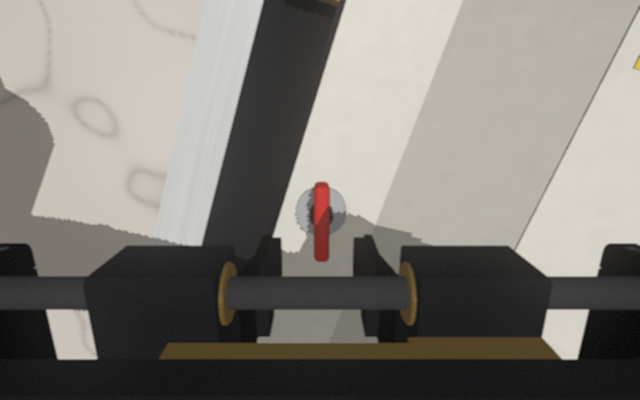

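The bar now lies along the tool's axis, centred at about (321,220), so the handle turned about 72° (1.25 rad) without slipping. Next I ease the hood up by the handle along its arc.

```bash
cat >> h.py <<'E'
def rh(th,turn=-72):
    R=Ro.from_euler('z',v[2])*Ro.from_euler('y',th)*Ro.from_euler('z',turn,degrees=True)*Ro.from_euler('x',-90,degrees=True)
    return R.as_euler('xyz',degrees=True).tolist()
E
python3 - <<'E'
from h import *
env.move_straight(w(-102.5,-90,128),rate=.1,force_limit=8)
env.gripper_to(0.0,20); env.dwell(.1); _,p0,F0,_=st(); print(p0,F0)
for th in np.arange(.02,.2,.02):
    x,z=swing(-102.5,128,th); hit=env.move_straight(w(x,-90,z),rh(th),rate=.03,force_limit=6)
    c,p,F,_=st(); print(round(th,2),hit,c,p,F-F0,round((p[2]-z),1))
    if hit or (F-F0)[2]<-9: break
E
```

```text
[-100.9  -89.7  128.6] [4.7 2.3 1.1]
0.02 False 11.8083 [-100.8  -89.7  133.2] [-0.6  0.5 -0.1] 0.5
0.04 False 12.1167 [-100.6  -89.7  137.8] [ 0.   0.3 -0.5] 0.3
0.06 False 12.425 [-100.3  -89.7  142.5] [-0.2  0.  -1.8] 0.3
0.08 False 12.7333 [-99.9 -89.7 147.1] [ 1.  -0.7 -1.6] 0.1
0.1 False 13.0417 [-99.5 -89.7 151.8] [-0.2 -0.4 -1.2] 0.1
0.12 False 13.35 [-98.9 -89.7 156.4] [ 0.3  0.2 -2.8] -0.0
0.14 False 13.6583 [-98.3 -89.7 161. ] [ 0.7  0.7 -2.9] -0.1
0.16 False 13.9667 [-97.5 -89.7 165.6] [-0.4 -0.1 -2.2] -0.2
0.18 False 14.275 [-96.7 -89.7 170.1] [ 0.1 -0.3 -2.2] -0.4
```

```bash
python3 - <<'E'
from h import *
_,p0,F0,_=st()
for th in np.arange(.186,.215,.006):
    x,z=swing(-102.5,128,th); hit=env.move_straight(w(x,-90,z),rh(th),rate=.01,force_limit=4)
    c,p,F,_=st(); print(round(th,3),hit,c,p,F-F0,round((p[2]-z),1))
    if hit or (F-F0)[2]<-3.5: break
E
```

```text
0.186 True 14.4833 [-96.5 -89.6 170.3] [-5.8 -2.2  2.5] -1.6
```

```bash
python3 - <<'E'
from h import *
print(st()); env.dwell(.3); print(st())
for th in (.182,.186,.19,.194,.198,.202):
    x,z=swing(-102.5,128,th); hit=env.move_straight(w(x,-90,z),rh(th),rate=.01,force_limit=8)
    c,p,F,_=st(); print(round(th,3),hit,c,p,F,round((p[2]-z),1))
    if hit or F[2]<-6: break
E
```

```text
(14.4833, array([-96.5, -89.6, 170.3]), array([-1. , -0.2,  1.4]), array([-100. ,    3.3,  -57.9]))
(14.7833, array([-96.5, -89.5, 170.3]), array([-1.2, -0.9,  2.7]), array([-99.9,   3.3, -57.9]))
0.182 False 15.2 [-96.7 -89.6 170.4] [ 6.2  0.1 -4.5] -0.5
0.186 False 15.45 [-96.6 -89.6 170.9] [ 4.4 -0.9 -6.1] -1.0
```

The catch is felt: force grows to -6 N and the arm lags by 1 mm at about 0.18 rad. Backing off a millimetre, releasing, and moving to the front pose for insertion.

```bash
python3 - <<'E'
from h import *
import cv2
x,z=swing(-102.5,128,.178); env.move_straight(w(x,-90,z),rh(.178),rate=.02); print(st())
env.gripper_to(.4); print(st())
env.move_straight(w(x+12,-90,z+70),rate=.12)
env.move_straight(w(-180,-60,300),rate=.25)
env.gripper_to(0,20)
env.goto(w(-200,-2,190),rot2(45,0,10)); print(st(),np.round(env.read_state()["joint_positions"]))
p=env.grab_frame("scene"); cv2.imwrite("pics/s2.png",p["image"][60:330,120:520])
p=env.grab_frame("wrist"); cv2.imwrite("pics/w3.png",p["image"])
Rc=Ro.from_euler('xyz',p["orientation"],degrees=True)
for q in [(-135,0,120),(-135,100,120),(-135,-100,120)]:
    c=Rc.inv().apply(np.array(w(*q))-p["position"]); print(q,np.round([p["cx"]+p["fx"]*c[0]/-c[2],p["cy"]-p["fy"]*c[1]/-c[2]],0))
print(st()[0])
E
```

```text
(15.7, array([-96.8, -89.6, 169.8]), array([ 5.2,  0.5, -3.8]), array([-99.5,   3.1, -57.9]))
(16.3833, array([-98.4, -90. , 170. ]), array([0. , 0.1, 0.5]), array([-99.7,   3.1, -57.9]))
(20.4917, array([-199.7,   -2.1,  190.3]), array([0.2, 0.6, 0.8]), array([-76. , -44.2,   4.5])) [-11.  -1. -31. -53. -31. -29.]
(-135, 0, 120) [303. 198.]
(-135, 100, 120) [432. 178.]
(-135, -100, 120) [165. 219.]
20.5917
```

View pics/w3.png

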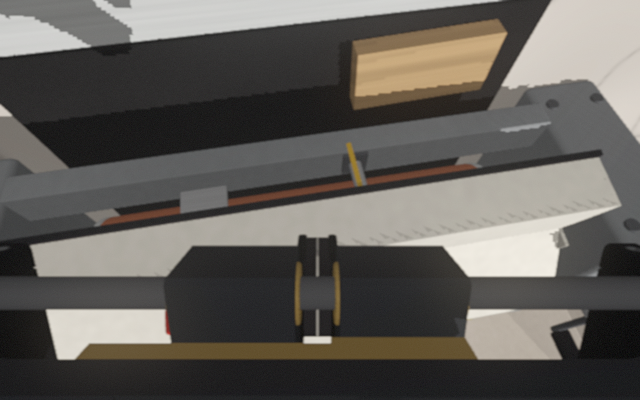

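The wrist view shows the lip edge where predicted, passing near (303,197). The yellow tongue is visible behind it, from (350,143) to (362,185). I'll work out its y from that.

```bash
python3 - <<'E'
from h import *
p=env.grab_frame("wrist"); R=Ro.from_euler('xyz',p["orientation"],degrees=True)
o=s(p["position"])
for u,vv in ((350,143),(354,160),(362,185)):
    d=Ro.from_euler('z',-v[2]).apply(R.apply([(u-p["cx"])/p["fx"],-(vv-p["cy"])/p["fy"],-1]))
    t=(-126-o[0])/d[0]; t2=(68-o[2])/d[2]; t3=(108-o[2])/d[2]
    print(u,vv,"x=-126:",np.round(o+t*d),"z=68:",np.round(o+t2*d),"z=108",np.round(o+t3*d))
E
```

```text
350 143 x=-126: [-126.   48.   70.] z=68: [-124.   48.   68.] z=108 [-178.   35.  108.]
354 160 x=-126: [-126.   47.   87.] z=68: [-98.  54.  68.] z=108 [-157.   39.  108.]
362 185 x=-126: [-126.   48.  112.] z=68: [-50.  67.  68.] z=108 [-120.   49.  108.]
```

The front end sits at y≈48 mm, consistently along the plate's height. I'll insert at y=15 and feel toward it.

```bash
python3 - <<'E'
from h import *
O=rot2(45,0,10)
env.move_straight(w(-200,15,110),O,rate=.15,force_limit=8)
env.move_straight(w(-165,15,76),O,rate=.12,force_limit=8); print(st())
print(env.move_straight(w(-113,15,76),O,rate=.05,force_limit=3),st()); env.dwell(.1); print(st())
E
```

```text
(21.8917, array([-165. ,   15. ,   76.6]), array([-0.2,  0.4,  1. ]), array([-76. , -44.2,   4.6]))
False (23.0833, array([-113.3,   15. ,   75.9]), array([0.7, 0.4, 0.6]), array([-76. , -44.1,   4.5]))
(23.1833, array([-113.3,   14.9,   76. ]), array([-0.3,  0.6, -0.4]), array([-76. , -44.1,   4.5]))
```

```bash
python3 - <<'E'
from h import *
O=rot2(45,0,10)
h=env.move_straight(w(-113,50,76),O,rate=.02,force_limit=2.2); print(h,st())
y0=s(env.read_state()["position"])[1]
for d in (1,3,5,7):
    if not h: break
    env.move_straight(w(-113,y0+d,76),O,rate=.02,force_limit=6); env.dwell(.1); print(d,st())
E
```

```text
True (24.25, array([-113.1,   35.1,   75.8]), array([ 0.9, -2.8,  1.2]), array([-76.2, -44.1,   4.6]))
1 (24.6, array([-113.1,   35.6,   75.9]), array([-0.5, -4. ,  0.6]), array([-76. , -44.1,   4.5]))
3 (24.95, array([-113.3,   38.1,   75.8]), array([-1.4, -3.5,  0.3]), array([-76. , -44.1,   4.5]))
5 (25.3, array([-113.2,   40.2,   75.8]), array([-1.8, -2.7, -0.9]), array([-76. , -44.1,   4.5]))
7 (25.65, array([-113.1,   42.2,   75.9]), array([-2.7, -2.9, -0.5]), array([-76. , -44.1,   4.5]))
```

```bash
python3 - <<'E'
from h import *
O=rot2(45,0,10)
for d in (44,45.5,47):
    env.move_straight(w(-113,d,76),O,rate=.02,force_limit=4); env.dwell(.15)
    F=np.mean([st()[2] for _ in range(1)],axis=0); print(d,st())
    if F[1]<-8: break
E
```

```text
44 (26.05, array([-113.1,   44. ,   75.9]), array([-1.7, -3.5, -0.9]), array([-76. , -44.1,   4.5]))
45.5 (26.45, array([-113.1,   45.5,   75.9]), array([-2.6, -3.9, -0.6]), array([-76. , -44.1,   4.5]))
47 (26.85, array([-113. ,   47. ,   75.9]), array([-2.7, -3.6, -1. ]), array([-76. , -44.1,   4.5]))
```

```bash
python3 - <<'E'
from h import *
import cv2
p=env.grab_frame("wrist"); cv2.imwrite("pics/w4.png",p["image"])
E
```

```text
(no output)
```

View pics/w4.png

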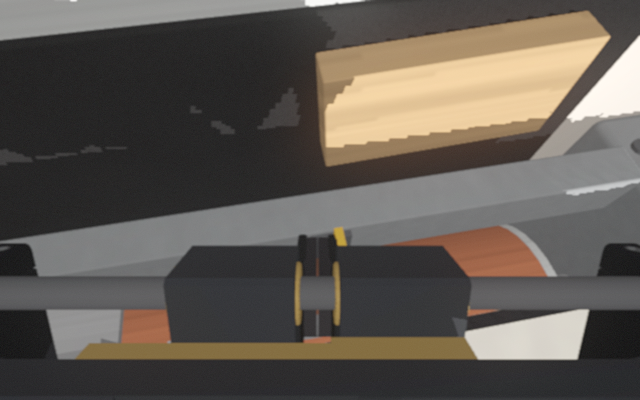

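The tongue's lower front corner shows at about (340,232), resting against the finger's left side. I'll compute how far it has been pushed.

```bash
python3 - <<'E'
from h import *
import cv2
p=env.grab_frame("wrist"); R=Ro.from_euler('xyz',p["orientation"],degrees=True); o=s(p["position"])
h=cv2.cvtColor(p["image"],cv2.COLOR_BGR2HSV)[215:250,325:365]; m=(h[...,1]>150)&(h[...,2]>120)&(h[...,0]>18)&(h[...,0]<35)
ys,xs=np.where(m); print([(r+215,xs[ys==r].min()+325,xs[ys==r].max()+325) for r in np.unique(ys)])
r=ys.min(); 
for u,vv in ((xs[ys==r].mean()+325,r+215),(xs[ys==r+4].mean()+325,r+219)):
    d=Ro.from_euler('z',-v[2]).apply(R.apply([(u-p["cx"])/p["fx"],-(vv-p["cy"])/p["fy"],-1]))
    t=(68-o[2])/d[2]; print(u,vv,np.round(o+t*d,1))
E
```

```text
[(np.int64(228), np.int64(338), np.int64(340)), (np.int64(229), np.int64(335), np.int64(341)), (np.int64(230), np.int64(335), np.int64(341)), (np.int64(231), np.int64(335), np.int64(342)), (np.int64(232), np.int64(335), np.int64(342)), (np.int64(233), np.int64(334), np.int64(342)), (np.int64(234), np.int64(334), np.int64(342)), (np.int64(235), np.int64(335), np.int64(343)), (np.int64(236), np.int64(335), np.int64(343)), (np.int64(237), np.int64(335), np.int64(343)), (np.int64(238), np.int64(336), np.int64(344)), (np.int64(239), np.int64(336), np.int64(344)), (np.int64(240), np.int64(337), np.int64(344)), (np.int64(241), np.int64(337), np.int64(344)), (np.int64(242), np.int64(337), np.int64(345)), (np.int64(243), np.int64(337), np.int64(345)), (np.int64(244), np.int64(337), np.int64(345)), (np.int64(245), np.int64(338), np.int64(345))]
339.0 228 [-125.8   59.1   68. ]
338.5 232 [-121.1   59.1   68. ]
```

Pushed about 12 mm so far, which is only marginal. I'll push about 4 mm further, go slightly deeper, then lift gently under the lip while watching the force.

```bash
python3 - <<'E'
from h import *
O=rot2(45,0,10)
print(env.move_straight(w(-109,48,75),O,rate=.02,force_limit=5),st())
for y in (49.5,51):
    print(env.move_straight(w(-109,y,75),O,rate=.02,force_limit=4)); env.dwell(.15); print(st())
for z in (77,79,81,83):
    h=env.move_straight(w(-109,51,z),O,rate=.02,force_limit=4); env.dwell(.1); print(z,h,st())
    if h: break
E
```

```text
False (27.3083, array([-108.5,   47.7,   75.3]), array([-1.8, -3.7, -1.1]), array([-76. , -44.2,   4.5]))
False
(27.7083, array([-108.6,   49.2,   75.2]), array([-1.1, -5.9, -0.2]), array([-76. , -44.2,   4.5]))
False
(28.1083, array([-108.7,   50.8,   75.3]), array([ 0. , -4.7, -0.2]), array([-76. , -44.2,   4.5]))
77 False (28.4583, array([-109.1,   50.9,   76.8]), array([-1.6, -5.2, -1.1]), array([-76. , -44.1,   4.5]))
79 False (28.8083, array([-109.4,   51. ,   78.6]), array([-0.7, -5.6, -3.2]), array([-76. , -44.1,   4.5]))
81 False (29.1583, array([-109.9,   51.1,   80.1]), array([-0.7, -4.6, -3.5]), array([-76. , -44. ,   4.5]))
83 False (29.5083, array([-110.2,   51.1,   81.9]), array([-1.3, -4.6, -3.5]), array([-76.1, -44. ,   4.5]))
```

```bash
python3 - <<'E'
from h import *
O=rot2(45,0,10)
for i,z in enumerate((85,87,89,91,93,95,97,99,101,103)):
    h=env.move_straight(w(-109,51,z),O,rate=.02,force_limit=5); c,p,F,_=st(); print(z,h,c,p,F)
    if h or F[2]<-9 or F[1]<-10: break
E
```

```text
85 False 29.7583 [-110.4   51.2   83.7] [-0.2 -5.  -4.2]
87 False 30.0083 [-110.6   51.3   85.6] [-2.2 -4.2 -4.8]
89 False 30.2583 [-110.7   51.4   87.5] [-1.6 -5.  -4.4]
91 False 30.5083 [-110.8   51.4   89.4] [-2.5 -5.1 -5.2]
93 False 30.7583 [-110.9   51.5   91.4] [-2.6 -5.6 -4.5]
95 False 31.0083 [-110.9   51.5   93.4] [-3.  -5.9 -4.7]
97 False 31.2583 [-110.9   51.5   95.4] [-2.4 -6.  -3.8]
99 False 31.5083 [-111.    51.5   97.3] [-2.6 -4.8 -3.9]
101 False 31.7583 [-111.    51.6   99.3] [-1.8 -5.6 -3.9]
103 False 32.0083 [-111.    51.6  101.3] [-2.5 -5.3 -3.9]
```

The lip has risen about 22 mm (roughly 0.26 rad), still with a light load. I'll follow the hood's arc up slowly.

```bash
python3 - <<'E'
from h import *
O=rot2(45,0,10); th0=.262; lx,lz=swing(-130,72,th0); off=(-109-lx,103-lz); print(off)
path=[(th,*np.add(swing(-130,72,th),off)) for th in [.29,.32]+list(np.arange(.38,1.03,.06))]
print([env.inverse_kinematics(w(x,51,z),O) is not None for _,x,z in path])
for th,x,z in path:
    try: h=env.move_straight(w(x,51,z),O,rate=.025 if th<.35 else .05,force_limit=6)
    except env.Unreachable as e: print("unreach",th,e); break
    c,p,F,_=st(); print(round(th,2),h,c,p,np.round(p-[x,51,z],1),F)
    if h or F[2]<-10: break
E
```

```text
(np.float64(25.684258686606086), np.float64(-39.447080462235476))
[True, True, True, True, True, True, True, True, True, True, True, True, True]
0.29 False 32.4583 [-110.3   51.6  109. ] [-1.9  0.6 -1.5] [-3.2 -4.6 -3.8]
0.32 False 32.9333 [-108.9   52.6  117.8] [-1.4  1.6 -0.8] [-4.9 -2.2 -2.7]
0.38 False 33.4083 [-106.    52.9  134.2] [-0.9  1.9 -0.4] [-4.3 -0.7  0. ]
0.44 False 33.8833 [-102.2   52.5  150.1] [-0.6  1.5 -0.4] [-5.   1.7 -1.5]
0.5 False 34.3583 [-97.1  51.5 166.1] [0.2 0.5 0. ] [-3.2  1.9 -1.3]
0.56 False 34.8333 [-91.4  50.7 181.8] [ 0.6 -0.3  0.4] [-1.6  1.3 -0.4]
0.62 False 35.3083 [-85.2  50.7 196.9] [ 0.6 -0.3  0.5] [-0.3  0.1 -0.6]
0.68 False 35.7833 [-78.4  50.8 211.2] [ 0.3 -0.2  0.2] [ 0.2 -0.7 -0.2]
0.74 False 36.2583 [-70.5  50.9 225.4] [ 0.2 -0.1  0.3] [-0.5  0.   0.6]
0.8 False 36.7333 [-61.6  51.  239.1] [0.4 0.  0.4] [-0.6 -0.5 -1.5]
0.86 False 37.2083 [-51.8  51.  252.5] [0.6 0.  0.7] [ 0.4 -0.1 -0.7]
0.92 False 37.6833 [-41.1  51.  265.3] [0.9 0.  1. ] [ 0.5 -0.5 -0.3]
0.98 False 38.1583 [-30.1  51.  277. ] [0.8 0.  0.9] [ 0.8 -0.5 -0.5]
```

Contact force vanished above about 0.56, so I'm checking visually where the hood is.

```bash
python3 - <<'E'
from h import *
import cv2
a=env.grab_frame("scene")["image"]; p=env.grab_frame("top")
cv2.imwrite("pics/s3.png",np.vstack([cv2.resize(a,(480,300)),cv2.resize(p["image"][60:300,150:534],(480,300))]))
for t in ("thandle_grip","hood","offcut"): print(t,[(np.round(s(q["xyz"]),1),round(q["score"],2)) for q in env.search_frame(p,t)[:2]])
E
```

```text
thandle_grip [(array([ 16.2, -93.5, 336.5]), 0.79)]
hood [(array([ 39.8,   1.6, 283.9]), 0.62)]
offcut [(array([-148.3,  122.1,   29.3]), 0.8), (array([ -94.4, -115.7,  100.4]), 0.65)]
```

View pics/s3.png

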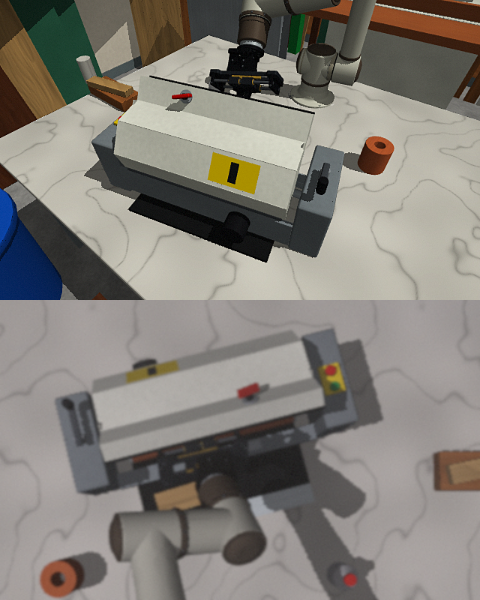

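The top-view T-handle fix (16, 336 mm) puts the hood at about 55° (0.97 rad): it followed the finger, and the helper spring took most of its weight. I'll withdraw and check that it stays.

```bash
python3 - <<'E'
from h import *
import cv2
print(env.move_straight(w(-40,51,255),rate=.04,force_limit=5),st())
print(env.move_straight(w(-130,45,235),rate=.1,force_limit=6),st())
env.move_straight(w(-230,30,250),rate=.15,force_limit=8); env.dwell(1.0)
p=env.grab_frame("top"); a=env.grab_frame("scene")
for q in (p,a):
  for t in ("thandle_grip","offcut","abrasive_roll","glue_bottle"): print(t,[(np.round(s(r["xyz"]),1),np.round(r["xyz"],3),round(r["score"],2)) for r in env.search_frame(q,t)[:1]])
cv2.imwrite("pics/s4.png",np.vstack([cv2.resize(a["image"],(480,300)),cv2.resize(p["image"][60:300,150:534],(480,300))])); print(st())
E
```

```text
False (39.1333, array([-39.8,  50.9, 255.2]), array([ 1.4, -0.6,  0.3]), array([-76. , -44.2,   4.5]))
False (40.2083, array([-129.5,   44.9,  235.3]), array([-0.5, -0.4, -0.2]), array([-76. , -44.2,   4.5]))
thandle_grip [(array([ 16.3, -91.7, 337.6]), array([ 0.696, -0.09 ,  0.338]), 0.58)]
offcut [(array([-153.7,  119.3,   31. ]), array([0.479, 0.072, 0.031]), 0.82)]
abrasive_roll [(array([-267.1,  440.7,   99.8]), array([0.29 , 0.355, 0.1  ]), 0.73)]
glue_bottle [(array([-433.4, -226.8,  103.5]), array([ 0.294, -0.333,  0.104]), 0.59)]
thandle_grip [(array([ 13.6, -87.6, 335.3]), array([ 0.693, -0.087,  0.335]), 0.77)]
offcut [(array([173.1, 127.8,  97.9]), array([0.794, 0.161, 0.098]), 0.61)]
abrasive_roll [(array([-236.5,  448.5,   81.9]), array([0.318, 0.37 , 0.082]), 0.64)]
glue_bottle []
(42.5417, array([-230.,   30.,  250.]), array([-0.3, -0.5, -0.9]), array([-76. , -44.1,   4.5]))
```

View pics/s4.png

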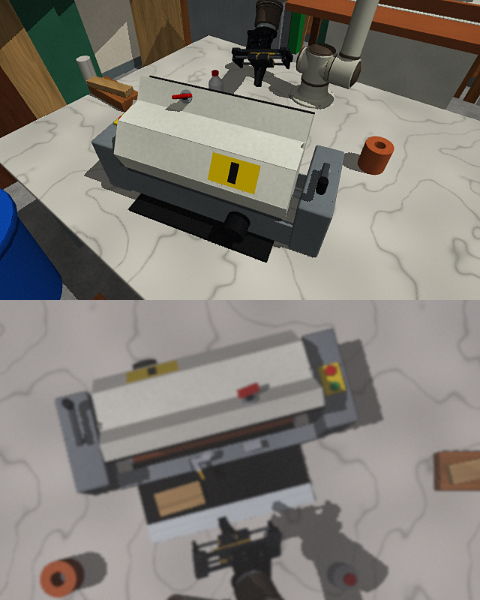

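The hood stays open with the robot clear: handle at (248,391) in the lower panel and (181,97) in the upper. Offcut, roll and bottle are where they were. Handing in.

```bash
python3 -c "
from h import *
print(st()[:3]); env.close_job()"
```

```text
(42.5417, array([-230.,   30.,  250.]), array([-0.3, -0.5, -0.9]))
the job is handed in; nothing more can be done
```

The hood is open at about 55°, above the required 50°. It stayed there for over a second with the robot clear, and I handed the job in at 42.5 s of the 67 s allowed.

**What I did:**
1. I turned the T-handle about 72° and confirmed with the wrist camera that it had turned.
2. I eased the hood up by the handle until the safety catch stopped it at about 0.18 rad, with about 6 N on the tool, then backed off slightly and let go.
3. The wrist camera showed the tongue at y ≈ 48 mm. I felt for it behind the lip and pushed it left about 16 mm, with no more than 6 N.
4. Holding the tongue over, I lifted the lip past the catch with about 3–5 N, then followed the hood's arc up slowly and withdrew.

**Last checks:**
- **Hood angle:** the two cameras put the T-handle within about 5 mm of each other, and both give roughly 55°.
- **Bystanders:** offcut, roll and bottle are where they were, to within the detector's accuracy.
- **Checks that disagreed:**
  - My first pose fit was 20 mm out because the sander's housings are not centred on its origin; I refitted it before moving.
  - The lifting force fell to almost zero above about 0.56 rad, but the pictures showed the hood had followed the finger.
  - In the last scene-camera picture the detector reported the offcut in a wrong place and missed the bottle. Both are visible in the last pictures, in their original places.

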